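Slide the tall candlestick onto its cork round

TASK

Slide the taller of the two brass candlesticks gently across the dining table until its whole foot stands on the round of cork let into the table top. Push it only low down, at its broad foot, so that it stays standing upright all the way: do not grasp it, lift it, or touch its stem or candle. Leave the shorter candlestick and all the other things on the table where they are, and finish clear of everything.

Things in the scene. Friction and masses are not known exactly. Their poses are not given: they have to be found in the camera images.
- tall_stick: the taller candlestick, loose, 310 mm high with its white candle (plus a 10 mm wick), about 0.7 kg, polished brass. Its foot is a solid round disc 92 mm across (too broad to grasp) with an upright side 22 mm high, that then slopes in to the stem at 34 mm height. Origin: centre of the foot's underside, on the table (z = 0); z axis up the stem. Pushed against the side of the foot it slides on the table (friction about 0.6, 3 to 7 N); pushed above about 60 mm it may tip.
- tall_stick_upper: stem and candle of the taller candlestick, rigid with its foot: from 34 mm above the table upwards, brass stem 15 to 20 mm thick, a 28 mm wide drip cup from 182 to 200 mm height, then a white candle 21 mm thick up to 310 mm. Not to be touched. Origin: on the axis, 34 mm above the table.
- inlay_mid (a point): centre of the round cork inlay, flush with the table top (z = 0), 124 mm across, within a dark wooden rim 4 mm wide that is also flush; nothing to bump over. The 92 mm foot stands wholly on it when the two centres are within 16 mm.
- short_stick: the shorter brass candlestick, loose: the same 92 mm foot, but only 160 mm high with its candle. Origin: centre of its underside. Leave it alone. It and the taller one stand to the left and right in front of the robot, either way round.
- sugar_bowl: loose lidded sugar bowl, 68 mm across, 72 mm high, origin centre of its underside; a bystander
- saucer0: loose saucer, 140 mm across, 18 mm high, on the left side, origin centre of its underside; a bystander
- cup0: cup standing on saucer0, 80 mm across plus a handle, 60 mm high, origin centre of its underside; a bystander
- saucer1: loose saucer like saucer0, on the right side; a bystander
- cup1: cup standing on saucer1, like cup0; a bystander
- coffee_pot: red enamel coffee pot, 112 mm across and 197 mm high, with a handle on its own +y side and a spout on its -y side, both reaching 100 mm from its axis; origin centre of its underside; a bystander

How it is judged (in metres and radians):
At the end, for the whole second after the job is handed in: The taller candlestick stands upright and still on the table, with its centre within 16 mm of the cork round's centre (its whole foot on the cork); the shorter candlestick and the other things are within 20 mm of where they were (horizontal distance between tall_stick and inlay_mid below 0.016 m and angle between tall_stick's own z axis and vertical below 0.05 rad and height (world z) of tall_stick below 0.004 m and linear speed of tall_stick below 0.01 m/s and distance of each of short_stick, sugar_bowl, saucer0, saucer1, cup0, cup1, coffee_pot from where it was at the start of the episode below 0.02 m); the robot touches nothing.
It fails at once if the taller candlestick is tipped by more than about 11 degrees (angle between tall_stick's own z axis and vertical above 0.2 rad).
It fails at once if the taller candlestick is lifted off the table (its underside's centre rises more than 10 mm) (height (world z) of tall_stick above 0.01 m).
It fails at once if the robot touches the stem or candle of the taller candlestick (over 0.5 N) (contact force between tall_stick_upper and the fingers above 0.5 N or contact force between tall_stick_upper and the arm above 0.5 N).
It fails at once if the taller candlestick is struck or shot along (faster than 0.4 m/s) (linear speed of tall_stick above 0.4 m/s).
It fails at once if the shorter candlestick or another bystander is moved by more than 20 mm or knocked over (distance of any of short_stick, sugar_bowl, saucer0, saucer1, cup0, cup1, coffee_pot from where it was at the start of the episode above 0.02 m or angle between any of short_stick, sugar_bowl, saucer0, saucer1, cup0, cup1, coffee_pot's own z axis and vertical above 0.35 rad).
It also fails if it takes over 45 s, if anything falls off the work surface, if the arm or the gripper's body presses on something with over 40 N, if the wrist force passes 120 N, or if a joint passes its speed limit or range.

ROBOT

A 6-joint arm with a two-finger parallel gripper is mounted at the origin on the work surface. World frame = base frame: x ahead of the robot, y to its left, z up, the work surface at z = 0. Lengths are in mm, angles in rad, forces in N, time in s.
With the tool pointing down it reaches from about 350 to 775 mm from the base axis. Payload 7.3 kg.
Tool frame: the origin (TCP) lies midway between the tips of the shut fingers; the grasp point (between the pads) lies 19 mm behind it; z points along the fingers, y is the line along which they close (so a half turn about z gives the same grasp; the last joint's range is limited). The gripper opens to 92 mm and grips with 3 to 60 N. Pads are 19 mm wide; open, the fingers measure 130 mm over their backs; the gripper's body (75 mm by 190 mm) begins 47 mm behind the grasp point.
Start: joints at [-1.265, 0.342, 1.524, -0, 1.275, -0.146], TCP at [229.232, -472.332, 226.741] pointing down, gripper open.
Joint ranges: [-2.53, 2.53], [-0.77, 2.02], [0.04, 2.7], [-1, 4.14], [0.28, 2.66], [-3.11, 3.11]. Speed limits (rad/s): [2.57, 2.57, 3.14, 3.14, 3.14, 3.14].

INTERFACE

Orientations are given as [roll, pitch, yaw] about the fixed x, y, z axes, in that order (R = Rz(yaw) Ry(pitch) Rx(roll)).
In Python, from plant import readout, vision, order, models gives the robot as it stands. The module is installed in compiled form; this text tells all that it offers.
- The arm moves only by the tool step_arm, never from a script. Its argument "series" is text: rows parted by semicolons, each of 7 numbers parted by spaces: the gripper's target within -1 to 1 (shut at 1, half-way at 0, fully open at -1), then the shift along the tool's x, y, z each as a share of 80 mm, from -1 to 1, then the turn, a rotation vector about the tool's x, y, z each as a share of 2 pi rad, from -1 to 1. In form: jaw x y z ax ay az; .... A call has 1 to 20 rows; each row is the pose to reach, as a shift and turn from the pose commanded when the call began, along the tool's axes at that moment, turning the shorter way round; what a row does not reach only later rows make up. A row lasts 1/10 s, in which the tool goes at most 50 mm and 8.59 degrees, less where a joint would pass 70% of its speed; a pose out of reach is approached as far as the arm can. A call with a number of a shift or a turn outside -1 to 1 is refused whole. A call with a gripper value outside its range is refused whole. The fingers move at their own pace and stop on an object; the grip force is fixed at half the most. Time passes only in rows, so rows that repeat a pose let the fingers close. It gives the time, the measured TCP pose, the force, the opening and the grip force at its end, in the units of the state.
- readout.get_obs(): the state, without advancing time (a new reading comes with each control period).
- vision.capture(name): name is "scene" or "top" or "wrist"; returns a dict with "frame" (480x640x3 uint8, red, green, blue), "depth" (480x640 float32, mm along the optical axis (not along the pixel's ray), 0 where there is no reading), "fovy" (degrees; the focal length in pixels is half the picture's height over the tangent of half this angle, whatever the lens; pixels are square), "cx", "cy" (the principal point, pixels), "k1" (the pictures are not rectified: a ray, as slopes to the right and down, at radius r is drawn at 1 + k1 r^2 times it, then the intrinsics apply), "rvec" (rotation vector, rad) and "tvec" (3), from world to camera coordinates, as OpenCV has them; the wrist camera has in their place "mount" (4x4, takes a point from camera to tool coordinates, whose origin is the TCP and whose axes are the flange's). Camera axes: x right, y down, z forward; pixel columns grow to the right and rows downward; lengths in mm; the calibration is good to about 2 mm. A picture is of the moment at which its call begins: read the wrist's pose just before it.
- order.close_job(): hands the job in; it is judged then, once.
Trained networks look in a picture, given as the dict that the camera call returned (one of the last four; its "shot" number tells which), for a name from the list of things; names that differ only in an ending like _2 or _b are one class to them, and where a whole thing is asked for, a point or a joint stands for the part that bears it (a point fixed in the world has none). Each returns a list of dicts, best first, with "p" (0 to 1); they miss things now and then, are a little off and sometimes report something else, mostly with a low value. They report only what shows in the picture. A call takes as long as a camera call.
- models.look_for(picture, thing): "position" ([column, row] in pixels, amid what is visible of it).
- models.pinpoint(picture, thing): "position" ([column, row] in pixels: a listed point, or the origin of a listed thing).
The state is a dict: "time": time; "joint_positions": joint angles; "dq": joint speeds; "tau": joint torques, N m; "tool_pos": TCP position; "tcp_rot": TCP orientation; "contact_force": force on the tool from outside, world axes, zero at the start; "moment": the same for the moment, N m; "grip_width": finger opening in mm; "finger_force": force on a finger pad.
Only numpy, scipy, OpenCV 4.12 (cv2) and the standard library are available. Lean on these libraries where they do the work, as an engineer would, in place of code of your own. Each camera call takes 0.05 s, during which the arm holds its last target. There are 200 camera calls.

## Working session

There is one attempt and no reset: what is moved stays moved. The work goes in short steps, Python scripts to look and compute and a tool call to move; the robot and the scene stay as the last step left them, time stands still between calls to the robot, and variables do not carry over. Pictures are saved under pics/ and viewed, at most 10 in all, crops included, and the job is handed in when it is done.

Besides the shell and the picture viewer there is one more tool, called after "Emit:" as name(argument=value, ...) on one line, values as JSON. step_arm: Moves the arm, as the interface text tells. Shift numbers are shares of 80 mm and turn numbers shares of 2 pi rad, none past 1 either way. Its arguments: {"type":"object","properties":{"series":{"type":"string"}},"required":["series"]}

```bash
mkdir -p pics; cat > h.py <<'E'
import numpy as np, cv2
from plant import readout, vision, order, models
def ray(c,px):
    f=240/np.tan(np.radians(c["fovy"])/2)
    K=np.array([[f,0,c["cx"]],[0,f,c["cy"]],[0,0,1]])
    d=((np.array(px,float)-[c["cx"],c["cy"]])/f); s=d.copy()
    for _ in range(30): s=d/(1+c["k1"]*(s@s))
    return np.append(s,1)
def pose(c):
    if "rvec" in c:
        R=cv2.Rodrigues(np.array(c["rvec"],float))[0]; t=np.array(c["tvec"],float).ravel()
        return R.T,-R.T@t
def onz(c,px,z=0):
    R,o=pose(c); d=R@ray(c,px); return o+d*(z-o[2])/d[2]
def bydepth(c,px):
    R,o=pose(c); u,v=map(int,np.round(px)); return o+R@ray(c,px)*c["depth"][v,u]
def save(c,n): cv2.imwrite(f"pics/{n}.png",c["frame"][:,:,::-1])
E
python3 - <<'E'
from h import *
np.set_printoptions(precision=0,suppress=True)
names="tall_stick inlay_mid short_stick sugar_bowl saucer0 cup0 saucer1 cup1 coffee_pot".split()
for n in ["top","scene"]:
    c=vision.capture(n); save(c,n)
    for t in names:
        z={'cup0':4,'cup1':4}.get(t,0)
        for r in models.pinpoint(c,t)[:2]: print(n,t,round(r["p"],2),np.array(r["position"]),onz(c,r["position"],z))
    print(pose(c)[1])
print(readout.get_obs())
E
```

```text
top tall_stick 0.95 [265. 310.] [454. 119.   0.]
top tall_stick 0.48 [199. 251.] [588. 272.   0.]
top inlay_mid 0.89 [317. 207.] [689.   4.   0.]
top inlay_mid 0.56 [150. 205.] [693. 387.   0.]
top short_stick 0.77 [385. 308.] [ 460. -149.    0.]
top sugar_bowl 0.87 [199. 250.] [589. 272.   0.]
top saucer0 0.9 [495. 255.] [ 580. -394.    0.]
top saucer0 0.88 [153. 205.] [692. 380.   0.]
top cup0 0.9 [152. 207.] [688. 382.   4.]
top cup0 0.62 [499. 254.] [ 582. -402.    4.]
top saucer1 0.9 [495. 255.] [ 580. -394.    0.]
top saucer1 0.88 [153. 205.] [692. 380.   0.]
top cup1 0.9 [152. 207.] [688. 382.   4.]
top cup1 0.62 [499. 254.] [ 582. -402.    4.]
top coffee_pot 0.98 [445. 186.] [ 736. -286.    0.]
[ 478.  -24. 1300.]
scene tall_stick 0.72 [327. 191.] [454. 124.   0.]
scene inlay_mid 0.58 [356. 292.] [687.  -9.   0.]
scene short_stick 0.96 [231. 256.] [ 459. -142.    0.]
scene sugar_bowl 0.67 [411. 195.] [588. 261.   0.]
scene saucer0 0.93 [479. 193.] [685. 382.   0.]
scene cup0 0.92 [138. 382.] [ 571. -404.    4.]
scene cup0 0.59 [480. 199.] [698. 364.   4.]
scene saucer1 0.93 [479. 193.] [685. 382.   0.]
scene cup1 0.92 [138. 382.] [ 571. -404.    4.]
scene cup1 0.59 [480. 199.] [698. 364.   4.]
scene coffee_pot 0.92 [255. 404.] [ 730. -280.    0.]
[ 978. -360.  766.]
{'time': 1.0, 'joint_positions': array([-1.,  0.,  2., -0.,  1., -0.]), 'dq': array([-0., -0.,  0., -0.,  0.,  0.]), 'tau': array([  0., -43., -24.,   0.,   0.,   0.]), 'tool_pos': array([ 229., -472.,  227.]), 'tcp_rot': array([3., 0., 0.]), 'contact_force': array([-0., -0.,  1.]), 'moment': array([ 0.,  0., -0.]), 'finger_force': 0.0, 'grip_width': 92.08496188687673}
```

View pics/top.png

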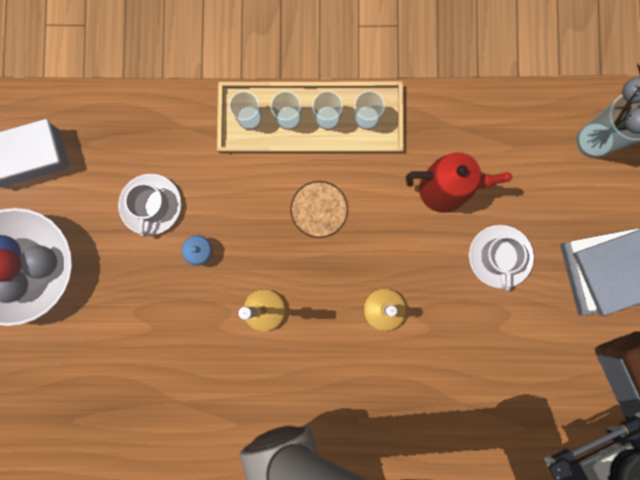

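View pics/scene.png

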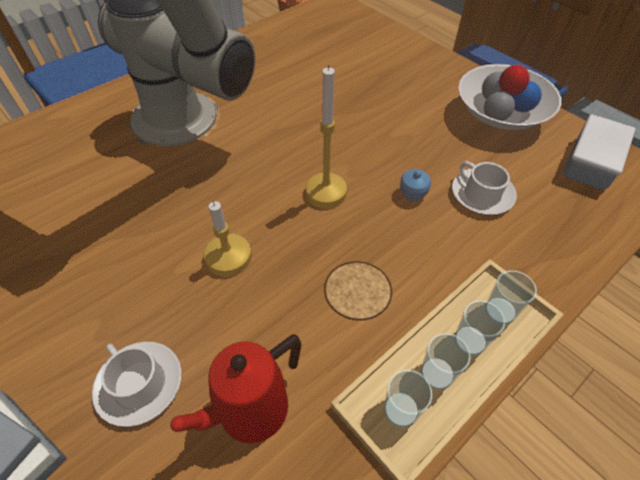

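```bash
python3 - <<'E'
from h import *
np.set_printoptions(precision=4,suppress=True)
o=readout.get_obs();print(o["tcp_rot"],o["joint_positions"])
R=cv2.Rodrigues
from scipy.spatial.transform import Rotation as S
print(S.from_euler('xyz',o["tcp_rot"]).as_matrix())
c=vision.capture("top")
# inlay by cork edge; foot ring by depth band 15..30mm
R,oo=pose(c)
pts=[]
for v in range(150,360):
  for u in range(200,460):
    if c["depth"][v,u]>0:
      p=bydepth(c,(u,v)); pts.append((u,v,*p))
pts=np.array(pts)
for nm,x,y in (("tall",455,121),("short",460,-146)):
  m=(np.hypot(pts[:,2]-x,pts[:,3]-y)<75)&(pts[:,4]>14)&(pts[:,4]<36)
  q=pts[m][:,2:4].astype(np.float32); print(nm,len(q),cv2.minEnclosingCircle(q))
  m=(np.hypot(pts[:,2]-x,pts[:,3]-y)<110); print(" maxz",pts[m][:,4].max())
E
```

```text
[3.1415 0.     0.4518] [-1.265   0.342   1.5241 -0.      1.2754 -0.146 ]
[[ 0.8997  0.4365  0.    ]
 [ 0.4365 -0.8997 -0.0001]
 [-0.      0.0001 -1.    ]]
tall 1011 ((456.07830810546875, 121.8703842163086), 45.9906120300293)
 maxz 319.77884440463265
short 1177 ((458.6454162597656, -144.2825164794922), 46.62026596069336)
 maxz 173.977027805837
```

The tall candlestick is on the left: foot at px (265,310), candle top at (245,313). The short one is on the right at (385,308), and the cork is at (319,209). The pot, cups and sugar bowl are well clear of the path. Next I'll refine the cork centre and check where the wrist camera is mounted.

```bash
cat >> h.py <<'E'
from scipy.spatial.transform import Rotation as S
D=np.array([689-456,2-122.,0])
def target_rot(psi,tilt_deg,sign=1):
    # tool down with yaw psi (deg), leaning so that z tips toward push direction (sign*x)
    R0=S.from_euler('xyz',[np.pi,0,np.radians(psi)])
    return R0*S.from_rotvec([0,np.radians(tilt_deg)*sign,0])
def step(P0,R0,P1,R1):
    d=R0.inv().apply(np.array(P1)-P0)/80; w=(R0.inv()*R1).as_rotvec()/(2*np.pi)
    return np.round(np.r_[d,w],3)
def now():
    o=readout.get_obs(); return np.array(o["tool_pos"]),S.from_euler('xyz',o["tcp_rot"]),o
E
python3 - <<'E'
from h import *
np.set_printoptions(precision=3,suppress=True)
c=vision.capture("top")
g=c["frame"].astype(int); hsv=cv2.cvtColor(c["frame"],cv2.COLOR_RGB2HSV)
roi=c["frame"][170:250,280:360]
m=(roi.astype(int).min(2)>75).astype(np.uint8); print(hsv[209,319],hsv[209,270],c["frame"][209,319],c["frame"][209,270])
m=((roi[:,:,0].astype(int)>165)).astype(np.uint8); m=cv2.morphologyEx(m,cv2.MORPH_OPEN,np.ones((5,5))); m=cv2.morphologyEx(m,cv2.MORPH_CLOSE,np.ones((7,7)))
n,l,s,ce=cv2.connectedComponentsWithStats(m)
for i in range(1,n):
  if s[i,4]>300: p=ce[i]+[280,170]; print(s[i],p,onz(c,p))
w=vision.capture("wrist"); print(w["mount"])
for t in (15,): print(target_rot(-28,t).as_matrix()[:,2])
E
```

```text
[ 15 118 208] [ 13 145 181] [208 159 112] [181 124  78]
[   0    0   80   80 6248] [319.512 208.77 ] [684.707  -0.987   0.   ]
[[  -0.001   -0.968   -0.249   65.923]
 [   1.      -0.001    0.      -0.697]
 [  -0.      -0.249    0.968 -158.854]
 [   0.       0.       0.       1.   ]]
[ 0.229 -0.122 -0.966]
```

Emit:
step_arm(series="0 0 0 -1 0 0 -0.351;0 0 0 -1 0 0 -0.351;0 0 0 -1 0 0 -0.351;0 0 0 -1 0 0 -0.351;0 0 0 -1 0 0 -0.351;0 0 0 -1 0 0 -0.351;0 0 0 -1 0 0 -0.351;0 0 0 -1 0 0 -0.351;0 0 0 -1 0 0 -0.351;0 0 0 -1 0 0 -0.351;0 0 0 -1 0 0 -0.351;0 0 0 -1 0 0 -0.351;0 0 0 -1 0 0 -0.351;0 0 0 -1 0 0 -0.351;0 0 0 -1 0 0 -0.351;0 0 0 -1 0 0 -0.351")

```text
time: 2.75
tool_pos: [229.2, -472.3, 306.7]
tcp_rot: [-3.142, 0.0, 2.658]
contact_force: [-0.1, 0.1, -1.0]
grip_width: 46.0
finger_force: 0.0
```

```bash
python3 - <<'E'
from h import *
np.set_printoptions(precision=3,suppress=True)
c=vision.capture("top")
g=cv2.resize(c["frame"][165:255,275:365],None,fx=6,fy=6,interpolation=cv2.INTER_CUBIC)
m=(g[:,:,2].astype(int)*1.0/g[:,:,0]>0.48).astype(np.uint8)
m=cv2.morphologyEx(m,cv2.MORPH_OPEN,np.ones((9,9))); m=cv2.morphologyEx(m,cv2.MORPH_CLOSE,np.ones((25,25)))
n,l,s,ce=cv2.connectedComponentsWithStats(m)
for i in range(1,n):
  if s[i,4]>3000: p=(ce[i]+.5)/6-.5+[275,165]; print(s[i]/6,p,onz(c,p))
print(now()[0],now()[1].as_matrix())
E
```

```text
[   15.833    16.333    56.667    56.333 15142.333] [318.729 208.976] [684.228   0.801   0.   ]
[ 229.226 -472.314  306.739] [[-0.884  0.468  0.   ]
 [ 0.468  0.884 -0.   ]
 [-0.    -0.    -1.   ]]
```

Emit:
step_arm(series="0 0 0.5 -0.4 0 0 0;0 0 1 -0.8 0 0 0;0 0 1 -0.8 0 0 0")

```text
time: 3.1
tool_pos: [268.5, -399.7, 375.4]
tcp_rot: [-3.138, 0.007, 2.657]
contact_force: [-0.2, -1.0, 0.2]
grip_width: 46.2
finger_force: 0.0
```

Emit:
step_arm(series="0 0 0.5 0 0 0 0;0 0 1 0 0 0 0;0 0 1 0 0 0 0")

```text
time: 3.4
tool_pos: [304.9, -327.8, 370.9]
tcp_rot: [3.141, 0.0, 2.658]
contact_force: [0.1, 0.7, 0.6]
grip_width: 46.0
finger_force: 0.0
```

Emit:
step_arm(series="0 0 0.5 0 0 0 0;0 0 1 0 0 0 0;0 0 1 0 0 0 0")

```text
time: 3.7
tool_pos: [342.0, -257.7, 370.7]
tcp_rot: [3.141, 0.0, 2.659]
contact_force: [-0.6, -0.2, 0.7]
grip_width: 46.1
finger_force: 0.0
```

Emit:
step_arm(series="0 0 0.5 0 0 0 0;0 0 1 0 0 0 0;0 0 1 0 0 0 0")

```text
time: 4.0
tool_pos: [379.3, -187.4, 370.5]
tcp_rot: [3.141, -0.0, 2.659]
contact_force: [-0.5, 0.2, -0.2]
grip_width: 45.6
finger_force: 0.0
```

Emit:
step_arm(series="0 0 0.5 0 0 0 0;0 0 1 0 0 0 0;0 0 1 0 0 0 0")

```text
time: 4.3
tool_pos: [416.6, -117.0, 370.3]
tcp_rot: [3.141, -0.0, 2.66]
contact_force: [-0.5, -1.2, 0.1]
grip_width: 45.6
finger_force: 0.0
```

Emit:
step_arm(series="0 0 0.5 0 0 0 0;0 0 1 0 0 0 0;0 0 1 0 0 0 0")

```text
time: 4.6
tool_pos: [454.0, -46.6, 370.1]
tcp_rot: [3.141, -0.001, 2.659]
contact_force: [0.2, -0.3, -0.2]
grip_width: 46.0
finger_force: 0.0
```

Emit:
step_arm(series="0 0.5 0.5 0 0 0 0;0 1 1 0 0 0 0;0 1 1 0 0 0 0;0 1 1 0 0 0 0")

```text
time: 5.0
tool_pos: [419.0, 60.0, 370.8]
tcp_rot: [-3.141, 0.001, 2.658]
contact_force: [-0.9, -0.8, -0.2]
grip_width: 45.9
finger_force: 0.0
```

Emit:
step_arm(series="0 0.5 0.45 0 0 0 0;0 1 0.9 0 0 0 0;0 1 0.9 0 0 0 0;0 1 0.9 0 0 -0.042 0;0 1 0.9 0 0 -0.042 0;0 1 0.9 0 0 -0.042 0;0 1 0.9 0 0 -0.042 0")

```text
time: 5.7
tool_pos: [382.5, 160.5, 370.8]
tcp_rot: [-3.141, 0.262, 2.657]
contact_force: [0.3, -0.0, -0.1]
grip_width: 45.9
finger_force: 0.0
```

```bash
python3 - <<'E'
from h import *
np.set_printoptions(precision=3,suppress=True)
P,R,o=now(); print(P,o["joint_positions"],R.as_matrix())
d=np.array([.884,-.468,0]); T=np.array([456,122,0.])
print((P-T)@d,(P-T)@[.468,.884,0])
for dz in (-70,): print(step(P,R,np.r_[T[:2]-86*d[:2],P[2]+dz],R))
c=vision.capture("scene"); save(c,"s2")
E
```

```text
[382.466 160.452 370.796] [ 0.363 -0.037  1.619 -0.2    1.388 -0.704] [[-0.854  0.466  0.229]
 [ 0.45   0.885 -0.122]
 [-0.259 -0.001 -0.966]]
-82.99931596156219 -0.4224530304966657
[0.264 0.006 0.835 0.    0.    0.   ]
```

View pics/s2.png

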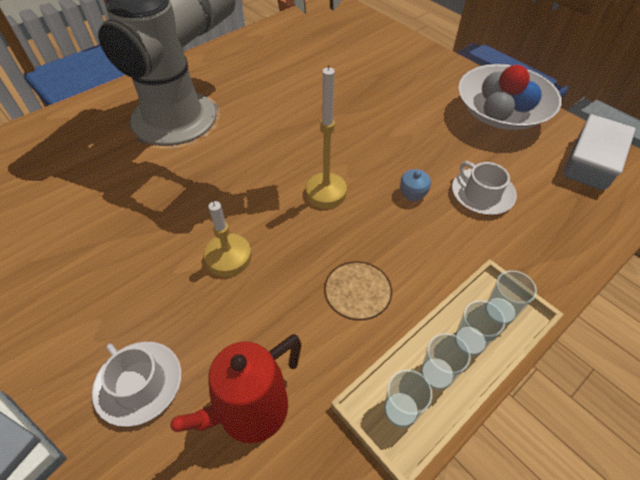

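Emit:
step_arm(series="0 0.134 0 0.5 0 0 0;0 0.268 0 1 0 0 0;0 0.268 0 1 0 0 0")

```text
time: 6.05
tool_pos: [380.1, 159.2, 282.9]
tcp_rot: [-3.132, 0.255, 2.657]
contact_force: [-0.1, -0.5, 1.0]
grip_width: 46.2
finger_force: 0.0
```

Emit:
step_arm(series="0 0.134 0 0.5 0 0 0;0 0.268 0 1 0 0 0;0 0.268 0 1 0 0 0")

```text
time: 6.35
tool_pos: [381.2, 159.8, 202.6]
tcp_rot: [-3.135, 0.258, 2.657]
contact_force: [0.5, -0.2, 1.1]
grip_width: 46.0
finger_force: 0.0
```

Emit:
step_arm(series="0 0.134 0 0.5 0 0 0;0 0.268 0 1 0 0 0;0 0.268 0 1 0 0 0")

```text
time: 6.65
tool_pos: [382.2, 160.2, 121.0]
tcp_rot: [-3.136, 0.261, 2.657]
contact_force: [-0.2, -0.5, 0.3]
grip_width: 45.9
finger_force: 0.0
```

Emit:
step_arm(series="0 0.134 0 0.5 0 0 0;0 0.268 0 1 0 0 0;0 0.268 0 1 0 0 0")

```text
time: 6.95
tool_pos: [383.0, 160.2, 38.1]
tcp_rot: [-3.136, 0.262, 2.658]
contact_force: [-0.9, -0.2, 0.2]
grip_width: 46.1
finger_force: 0.0
```

```bash
python3 - <<'E'
from h import *
np.set_printoptions(precision=3,suppress=True)
P,R,o=now(); print(P,o["joint_positions"],R.as_matrix()[:,2])
d=np.array([.884,-.468,0]); T=np.array([456,122,0.])
print((P-T)@d,(P-T)@[.468,.884,0])
print(step(P,R,np.r_[T[:2]-80*d[:2],11],R))
E
```

```text
[382.954 160.179  38.08 ] [ 0.364  0.397  2.173 -0.478  0.445 -0.303] [ 0.226 -0.126 -0.966]
-82.44069874148222 -0.43557556154790306
[0.059 0.007 0.335 0.    0.    0.   ]
```

Emit:
step_arm(series="0 0.04 0 0.17 0 0 0;0 0.09 0 0.34 0 0 0;0 0.09 0 0.34 0 0 0;0 0.09 0 0.34 0 0 0")

```text
time: 7.35
tool_pos: [385.2, 161.4, 14.0]
tcp_rot: [3.139, 0.268, 2.656]
contact_force: [0.8, 0.0, 0.3]
grip_width: 45.9
finger_force: 0.0
```

```bash
python3 - <<'E'
from h import *
np.set_printoptions(precision=3,suppress=True)
P,R,o=now(); print(P,o["joint_positions"],R.as_matrix())
d=np.array([.884,-.468,0])
print(step(P,R,np.r_[P[:2]+50*d[:2],10.5],R))
c=vision.capture("scene"); save(c,"s3")
E
```

```text
[385.191 161.366  13.973] [ 0.364  0.456  2.194 -0.583  0.367 -0.188] [[-0.853  0.466  0.235]
 [ 0.45   0.885 -0.122]
 [-0.265  0.002 -0.964]]
[-0.591 -0.001  0.207  0.     0.     0.   ]
```

View pics/s3.png

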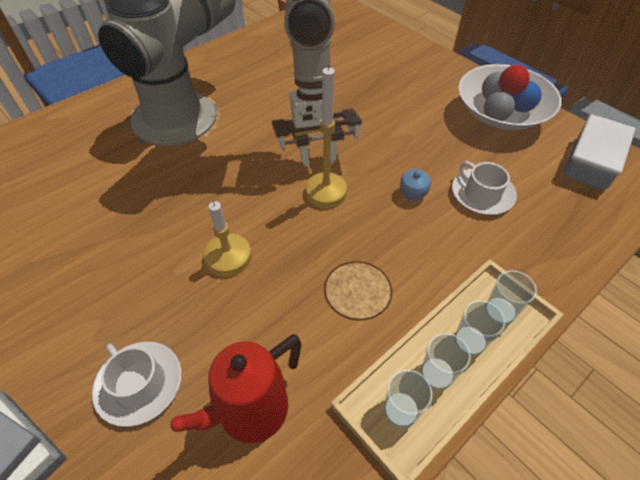

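Emit:
step_arm(series="0 -0.1 0 0.04 0 0 0;0 -0.2 0 0.08 0 0 0;0 -0.29 0 0.117 0 0 0;0 -0.35 0 0.133 0 0 0;0 -0.411 0 0.15 0 0 0;0 -0.471 0 0.166 0 0 0;0 -0.531 0 0.182 0 0 0;0 -0.591 0 0.199 0 0 0;0 -0.652 0 0.215 0 0 0;0 -0.712 0 0.231 0 0 0;0 -0.712 0 0.231 0 0 0")

```text
time: 8.5
tool_pos: [434.4, 132.7, 7.8]
tcp_rot: [-3.139, 0.262, 2.657]
contact_force: [-5.1, 1.1, 1.6]
grip_width: 45.8
finger_force: 1.9
```

```bash
cat > chk.py <<'E'
from h import *
np.set_printoptions(precision=3,suppress=True)
import sys
P,R,o=now(); print(P,o["joint_positions"],o["contact_force"])
d=np.array([.884,-.468,0]); I=np.array([684.5,1,0]); n=np.array([.468,.884,0])
for nm in ("scene","top"):
    c=vision.capture(nm); save(c,nm+sys.argv[1])
    for r in models.pinpoint(c,"tall_stick")[:1]:
        q=onz(c,r["position"]); print(nm,round(r["p"],2),r["position"],q,"rem along",(I-q)@d,"lat",(q-I)@n,"tcp->stick",(q-P)@d,(q-P)@n)
print("tcp rem to I",(I-P)@d,(P-I)@n, step(P,R,P+[*(60*d[:2]),10.5-P[2]],R))
E
python3 chk.py 4
```

```text
[434.448 132.678   7.767] [ 0.251  0.501  2.115 -0.502  0.373 -0.379] [-5.093  1.134  1.556]
scene 0.65 [329.8, 198.2] [474.267 115.624  -0.   ] rem along 239.49046169226835 lat 2.9388400311319405 tcp->stick 43.180956587819516 3.5598743529134556
top 0.86 [268.5, 299.7] [477.674 112.845   0.   ] rem along 235.17723509100958 lat 2.076262467367279 tcp->stick 47.49418318907828 2.697296789148798
tcp rem to I 282.6714182800879 -0.6210343217815223 [-0.733 -0.002  0.161  0.     0.     0.   ]
```

View pics/scene4.png

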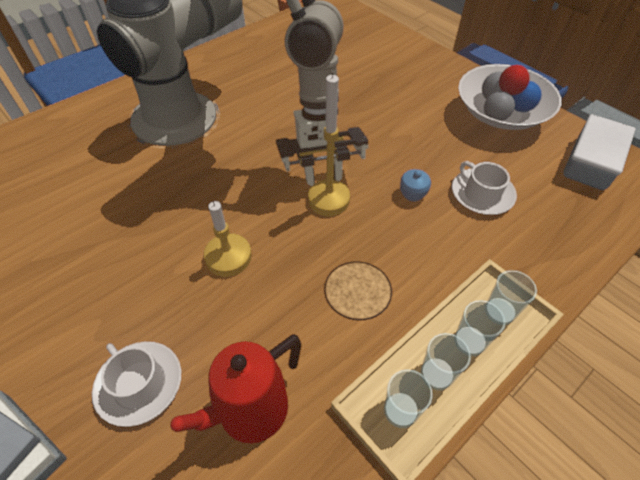

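Emit:
step_arm(series="0 -0.06 0 0.01 0 0 0;0 -0.17 0 0.03 0 0 0;0 -0.28 0 0.06 0 0 0;0 -0.4 0 0.09 0 0 0;0 -0.52 0 0.12 0 0 0;0 -0.64 0 0.15 0 0 0;0 -0.76 0 0.18 0 0 0;0 -0.86 0 0.208 0 0 0;0 -0.91 0 0.22 0 0 0;0 -0.91 0 0.22 0 0 0")

```text
time: 9.7
tool_pos: [502.8, 98.0, 10.5]
tcp_rot: [3.141, 0.265, 2.657]
contact_force: [-0.9, -0.4, 0.3]
grip_width: 46.1
finger_force: 0.3
```

```bash
python3 chk.py 5
```

```text
[502.809  98.038  10.508] [ 0.138  0.548  1.982 -0.381  0.422 -0.614] [-0.852 -0.375  0.304]
scene 0.93 [339.6, 226.7] [548.764  76.601   0.   ] rem along 155.37196973233222 lat 3.307300342641044 tcp->stick 50.656552428870626 2.556920062265465
top 0.65 [284.4, 269.7] [545.161  77.855   0.   ] rem along 159.14411950092594 lat 2.729418835076033 tcp->stick 46.884402660276905 1.979038554700454
tcp rem to I 206.02852216120286 0.750380280375579 [-0.724 -0.002  0.197  0.     0.     0.   ]
```

Emit:
step_arm(series="0 -0.06 0 0.016 0 0 0;0 -0.17 0 0.046 0 0 0;0 -0.28 -0.005 0.076 0 0 0;0 -0.4 -0.01 0.108 0 0 0;0 -0.52 -0.015 0.14 0 0 0;0 -0.64 -0.02 0.173 0 0 0;0 -0.76 -0.025 0.205 0 0 0;0 -0.86 -0.025 0.232 0 0 0;0 -0.91 -0.025 0.246 0 0 0;0 -0.91 -0.025 0.246 0 0 0")

```text
time: 10.9
tool_pos: [566.9, 61.6, 10.3]
tcp_rot: [-3.141, 0.262, 2.657]
contact_force: [-4.5, 2.0, 3.0]
grip_width: 45.6
finger_force: 2.6
```

```bash
python3 chk.py 6
```

```text
[566.921  61.576  10.263] [ 0.048  0.609  1.834 -0.286  0.489 -0.8  ] [-4.517  1.998  3.016]
scene 0.75 [347.6, 252.2] [608.613  43.512   0.   ] rem along 86.97931162930637 lat 2.065642944594424 tcp->stick 45.31018409338676 3.543715616520789
top 0.36 [383.6, 311.4] [ 452.994 -145.104    0.   ] rem along 136.27452240548524 lat -237.50030819324667 tcp->stick -3.9850266827920926 -236.02223552132028
tcp rem to I 132.28949572269315 -1.4780726719263613 [-0.725 -0.002  0.192  0.     0.     0.   ]
```

View pics/scene6.png

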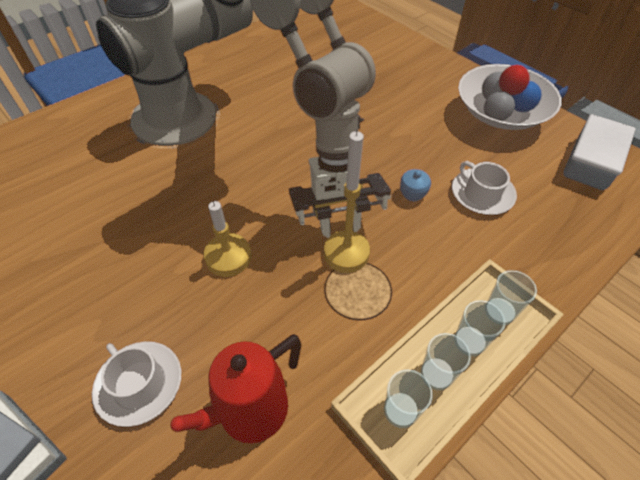

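Still upright; the foot is at px (347,252), at the edge of the cork (358,290), with about 84 mm to go.

Emit:
step_arm(series="0 -0.06 0 0.016 0 0 0;0 -0.17 0 0.046 0 0 0;0 -0.28 0 0.076 0 0 0;0 -0.4 0 0.108 0 0 0;0 -0.52 0 0.14 0 0 0;0 -0.64 0 0.173 0 0 0;0 -0.74 0 0.2 0 0 0;0 -0.81 0 0.219 0 0 0;0 -0.85 0 0.23 0 0 0;0 -0.87 0 0.235 0 0 0;0 -0.87 0 0.235 0 0 0;0 -0.87 0 0.235 0 0 0")

```text
time: 12.3
tool_pos: [630.4, 28.3, 10.1]
tcp_rot: [-3.141, 0.262, 2.658]
contact_force: [-6.3, 3.1, 3.5]
grip_width: 45.7
finger_force: 4.0
```

```bash
python3 chk.py 7
```

```text
[630.367  28.348  10.149] [-0.017  0.68   1.668 -0.219  0.571 -0.932] [-6.308  3.096  3.466]
scene 0.6 [355.7, 282.8] [672.292   5.021  -0.   ] rem along 12.673635638333874 lat -2.1590197510038474 tcp->stick 47.97873404017214 -1.0001678449110523
top 0.7 [316.1, 214.0] [672.611   6.759   0.   ] rem along 13.204841168546098 lat -0.47328636497549065 tcp->stick 47.447528509959916 0.6855655411173053
tcp rem to I 60.65236967850601 -1.158851906092796 [-0.726 -0.002  0.19   0.     0.     0.   ]
```

View pics/scene7.png

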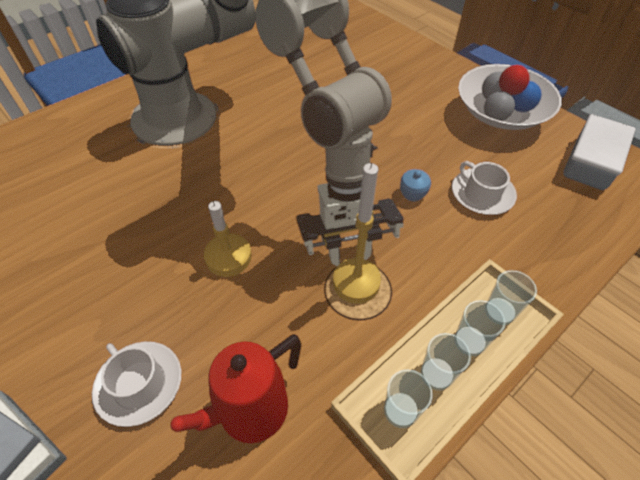

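The foot (355,283) is on the cork, about 13 mm short of centre. I'll push the last bit and then back off along the same line.

Emit:
step_arm(series="0 -0.04 0 0.01 0 0 0;0 -0.09 0 0.024 0 0 0;0 -0.13 0 0.035 0 0 0;0 -0.157 0 0.042 0 0 0;0 -0.157 0 0.042 0 0 0;0 -0.157 0 0.042 0 0 0;0 -0.05 0 0.013 0 0 0;0 0.15 0 -0.04 0 0 0;0 0.4 0 -0.107 0 0 0;0 0.8 0 -0.214 0 0 0;0 0.8 0 -0.214 0 0 0;0 0.8 0 -0.214 0 0 0")

```text
time: 13.7
tool_pos: [573.3, 59.2, 10.6]
tcp_rot: [3.141, 0.265, 2.658]
contact_force: [0.3, -0.0, 0.5]
grip_width: 45.5
finger_force: 0.0
```

```bash
python3 chk.py 8; python3 - <<'E'
from h import *
c=vision.capture("top")
pts=np.array([bydepth(c,(u,v)) for v in range(170,250) for u in range(270,370) if c["depth"][v,u]>0])
m=(np.hypot(pts[:,0]-684,pts[:,1]-1)<70)&(pts[:,2]>14)&(pts[:,2]<36)
print(cv2.minEnclosingCircle(pts[m][:,:2].astype(np.float32)))
E
```

```text
[573.281  59.166  10.614] [ 0.043  0.615  1.82  -0.281  0.492 -0.811] [ 0.32  -0.022  0.459]
scene 0.91 [356.8, 288.9] [683.613  -2.97    0.   ] rem along -1.0736060681707236 lat -3.9249778517255214 tcp->stick 126.61308631884108 -3.293315703722481
top 0.92 [319.1, 208.6] [685.099  -0.043   0.   ] rem along -1.017512044567642 lat -0.6415256828428565 tcp->stick 126.556992295238 -0.009863534839820165
tcp rem to I 125.53948025067035 -0.6316621480030415 [-0.724 -0.003  0.198  0.     0.     0.   ]
((683.9332275390625, 2.661933660507202), 46.314327239990234)
```

View pics/scene8.png

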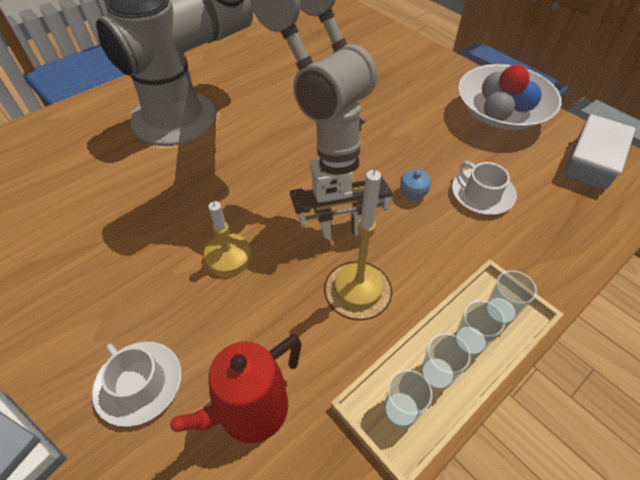

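The tall stick stands centred on the cork at px (357,288). It is upright, everything else is where it was, and the gripper is about 75 mm clear. I'll hand it in.

```bash
python3 -c "
from plant import order
print(order.close_job())"
```

```text
the job is handed in; nothing more can be done
None
```

The taller candlestick was pushed by its foot onto the cork, ending about 2 mm from the cork's centre and upright in the last picture; the other things look unmoved, the arm is clear, and the job is handed in (no verdict was returned).

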